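# Fit a cart battery and click its slide cover home

## Robot

A 7-joint arm with a two-finger parallel gripper is mounted at the origin on the work surface. World frame = base frame: x ahead of the robot, y to its left, z up, the work surface at z = 0. Lengths are in m, angles in rad, forces in N, time in s.
With the tool pointing down it reaches from about 0.4 to 0.875 m from the base axis. Payload 19.3 kg.
Tool frame: the origin (TCP) lies midway between the tips of the shut fingers; the grasp point (between the pads) lies 19 mm behind it; z points along the fingers, y is the line along which they close (so a half turn about z gives the same grasp; the last joint's range is limited). The gripper opens to 85 mm and grips with 20 to 120 N. Pads are 22 mm wide; open, the fingers measure 114 mm over their backs; the gripper's body (76 mm by 85 mm) begins 54 mm behind the grasp point. The pads swing forward as they close: fully open they stand 13 mm farther back than shut.
Start: joints at [-1.293, 0.521, -0.036, 1.599, 0.021, 1.021, -0.113], TCP at [0.213, 0.588, 0.192] pointing down, gripper open.
Joint ranges: [-2.91, 2.91], [-0.3, 2.13], [-1.5, 1.42], [0.17, 2.43], [-1.26, 4.41], [0.16, 1.93], [-2.52, 2.52]. Speed limits (rad/s): [1.89, 1.89, 2.39, 2.39, 3.01, 3.01, 3.01].

## Interface

Orientations are given as a unit quaternion [w, x, y, z].
In Python, from workcell import robot, imaging, sign_off, models gives the robot as it stands.
- The arm moves only by the shell command python3 -m creep 'ROWS' [FORCE]. ROWS is text: rows parted by semicolons, each of 7 numbers parted by spaces: the shift along the tool's x, y, z in mm, then the turn, a rotation vector about the tool's x, y, z in degrees, then the closure, from 0 (fully open) to 1 (shut). A call has 1 to 10 rows; each row shifts and turns the commanded pose from where the row before left it, along the tool's axes as they then stand; what a row does not reach is not made up. A row lasts 1/10 s, in which the tool goes at most 50 mm and 8.59 degrees, less where a joint would pass 70% of its speed; a pose out of reach is approached as far as the arm can. A call is refused whole if a number of a shift passes 50 or a number of a turn 8.59, either way. A call with a gripper value outside its range is refused whole. The fingers move at their own pace and stop on an object; FORCE is the grip in N (left out, the last holds). Time passes only in rows, so rows that do not move let the fingers close. It gives the time, the measured TCP pose, the force, the opening and the grip force at its end, in the units of the state.
- robot.observe(): the state, without advancing time (a new reading comes with each control period).
- imaging.capture(name): name is "scene" or "top" or "wrist"; returns the picture (420x560x3 uint8, red, green, blue); there is no depth.
- imaging.camera_params(name): a dict with "intrinsics" (3x3 intrinsics, pixels), "R" (3x3) and "t" (3): a world point X has camera coordinates R X + t; the wrist camera has in their place "tool_from_camera" (4x4, takes a point from camera to tool coordinates, whose origin is the TCP and whose axes are the flange's). Camera axes: x right, y down, z forward; pixel columns grow to the right and rows downward; lengths in m; the calibration is good to about 2 mm. A picture is of the moment at which its call begins: read the wrist's pose just before it. camera_params takes no time and is no camera call.
- sign_off(): hands the job in; it is judged then, once.
Trained networks look in the newest picture that a camera, given by its name, has taken for a name from the list of things; names that differ only in an ending like _2 or _b are one class to them, and where a whole thing is asked for, a point or a joint stands for the part that bears it (a point fixed in the world has none). Each returns a list of dicts, best first, with "confidence" (0 to 1); they miss things now and then, are a little off and sometimes report something else, mostly with a low value. They report only what shows in the picture. A call takes as long as a camera call. They do not tell look-alikes from the thing itself.
- models.silhouettes(camera, target): "pixels" (420x560 bool, what is visible of it) and "extent" ([centre column, centre row, width, height] in pixels, round what is visible of it).
- models.tip_of(camera, target): "at" ([column, row] in pixels: a listed point, or the origin of a listed thing).
The state is a dict: "clock": time; "joint_pos": joint angles; "qd": joint speeds; "joint_torque": joint torques, N m; "tool_pos": TCP position; "ee_rot": TCP orientation; "contact_force": force on the tool from outside, world axes, zero at the start; "moment": the same for the moment, N m; "grip_width": opening from 0.0 (shut) to 1.0 (fully open); "finger_force": force on a finger pad.
Only numpy, scipy, OpenCV 4.12 (cv2) and the standard library are available. Lean on these libraries where they do the work, as an engineer would, in place of code of your own. Each camera call takes 0.05 s, during which the arm holds its last target. There are 200 camera calls.

## Task

Put the green battery pack flat into the open bay of the black battery box, then slide the white cover along its rails over the bay until its orange tab has clicked past the steel ledge and lies relaxed behind it. Push gently, never forcing the cover against its stops or rails, and leave the screwdriver, the caster wheel and the parts bin where they are.

Things in the scene. Friction and masses are not known exactly. Their poses are not given: they have to be found in the camera images.
- battery_box: Black box with slide cover, 281 x 112 x 60 mm, screwed to the bench. x = closing direction of the cover, z up; origin on the underside, below the bay's rear edge, on the centre line; it spans x -156 to 125, y -56 to 56. Deck on which the cover slides at z 50, rail tops at z 60. 20 N or more between cover and box (pushing, pressing, lifting or jamming) counts as forcing it
- bay (a point): Centre of the bay's grey floor, at x 36, y 0, z 6 of the box. Open-topped bay 72 (x) x 74 (y) mm, 44 mm deep below the deck. The battery pack may lie in it any quarter turn round; in the bay open the fingers only to about 30 mm to let go
- channel (a point): Point on the deck behind the bay, at x -90, y 0, z 50 of the box. The cover's channel is 94.4 mm wide between dark rails; their lips overhang it from y +-41.5 outward (up to x 80), leaving 5.5 mm of height. A low wall, top at z 56, closes its rear end, x -156 to -150
- ledge_nominal (a point): Nominal top of the steel ledge's far face (x 104, z 56 of the box). Ledge 6 mm high, 22 wide, 3 thick on top, 30 degree ramp on the bay side. Two steel stop blocks 8 mm high at y +-22 to 40 meet the cover's leading edge, nominally at x 83. Ledge and stops are one adjustable plate, fixed firmly up to 9 mm either way along x from this; nothing reports it: feel the click
- cover: White cover plate 90 (x) x 92 (y) x 4 mm, 80 g, lying in the rails, open at the start, axes as the box's; origin on its underside, 49 mm ahead of the trailing and 41 mm behind the leading edge. Block at x 20 to 36, 24 wide, top at z 12, carries the orange tab. With the ledge at nominal it is closed with its origin at x 40 (hook on the ledge's far face) to 42 (on the stops) of the box
- rib (a point): Top centre of the cover's blue push rib: 14 mm (x) x 44 mm (y), 18 mm high above the plate; it lies at x -18, z 22 of the cover. Slides with under 1 N; up the ramp, some 10 mm, the push rises to 4 to 14 N, stays at 2 to 7 N for 15 mm over the ledge's top, then drops to almost nothing at the click; 2 mm further on the stops are rigid
- tab_tip (a point): Front lower edge of the hook at the end of the orange tab, a springy tongue 18 mm wide; the hook is 12 mm long (x). Relaxed it lies at x 76, y 0, z 0.8 of the cover (mm); it lifts by 3 to 6 mm on the ledge and snaps down behind it
- battery: Green battery pack, 64 x 64 x 22 mm, 220 g, with a yellow grip fin on top: 40 mm long (x), 14 mm thick (y), from 22 to 38 mm above the underside. Origin at the centre of the underside, z up.
- screwdriver: Bystander: screwdriver with a red handle lying on the bench, about 200 mm long
- caster_wheel: Bystander: black caster wheel lying flat on the bench, 90 mm diameter, 28 mm high, origin at the centre of the underside
- parts_bin: Bystander: open blue parts bin, 90 x 130 x 45 mm, origin at the centre of the underside
Not all that is in view belongs to the job. Of the things like the battery, leave any that is blue; of the rest the smaller one is meant.

How it is judged:
On the way, in this order (a step that is already met when the one before it is completed fails the run):
1. the battery pack lies flat on the floor of the bay (x of battery in the frame of battery_box between 0.028 and 0.044 m and y of battery in the frame of battery_box between -0.009 and 0.009 m and z of battery in the frame of battery_box below 0.009 m and angle between battery's own z axis and vertical below 0.06 rad), for 0.2 s.
2. the tab is lifted by the ledge while the cover is pushed closed (z of tab_tip in the frame of cover above 0.003 m and x of cover in the frame of battery_box above 0.015 m).
At the end, for the whole second after the job is handed in: The battery pack lies flat on the floor of the bay; the cover is in its rails over the bay, its origin more than 29.7 mm along x from the box's origin, with the tab's hook behind the ledge and relaxed (tab_tip less than 2 mm above the cover's underside); the cover is at rest (all of step 1 and x of cover in the frame of battery_box above 0.0297 m and z of tab_tip in the frame of cover below 0.002 m and z of cover in the frame of battery_box between 0.048 and 0.053 m and linear speed of cover below 0.01 m/s); the robot touches nothing.
It fails at once if the cover is forced: more than 20 N between the cover and the box (contact force between cover and battery_box above 20 N).
It fails at once if a bystander is moved more than 20 mm (distance of any of screwdriver, caster_wheel, parts_bin from where it was at the start of the episode above 0.02 m).
It also fails if it takes over 70 s, if anything falls off the work surface, if the arm or the gripper's body presses on something with over 40 N, if the wrist force passes 120 N, or if a joint passes its speed limit or range.

## Working session

There is one attempt and no reset: what is moved stays moved. The work goes in short steps, Python scripts to look and compute and a shell command to move; the robot and the scene stay as the last step left them, time stands still between calls to the robot, and variables do not carry over. Pictures are saved under pics/ and viewed, at most 11 in all, crops included, and the job is handed in when it is done.

```bash
ls; mkdir -p pics; cat > h.py <<'E'
import numpy as np, cv2
from workcell import robot, imaging, sign_off, models
from scipy.spatial.transform import Rotation as Ro
def save(n,im): cv2.imwrite('pics/'+n,im[...,::-1])
def tool(s=None):
    s=s or robot.observe(); q=s['ee_rot']; return np.array(s['tool_pos']),Ro.from_quat([q[1],q[2],q[3],q[0]]).as_matrix()
def cam(n,s=None):
    p=imaging.camera_params(n); K=np.array(p['intrinsics'])
    if n=='wrist':
        T=np.array(p['tool_from_camera']); P,R=tool(s)
        Rc=R@T[:3,:3]; c=R@T[:3,3]+P
        return K,Rc.T,-Rc.T@c
    return K,np.array(p['R']),np.array(p['t'])
def w(C,px,z):
    K,R,t=C; d=R.T@np.linalg.solve(K,[px[0],px[1],1]); c=-R.T@t
    return c+d*(z-c[2])/d[2]
def proj(C,X):
    K,R,t=C; v=K@(R@np.array(X)+t); return v[:2]/v[2]
E
python3 - <<'E'
from h import *
np.set_printoptions(precision=4,suppress=True)
s=robot.observe(); print(s)
for n in ('top','scene'):
    im=imaging.capture(n); C=cam(n); print(n,'cam at',-C[1].T@C[2]); save(n+'0.png',im)
    for t,z in (('battery_box',.03),('bay',.006),('channel',.05),('ledge_nominal',.056),('cover',.05),('rib',.072),('tab_tip',.051),('battery',0)):
        for r in models.tip_of(n,t)[:3]: print(t,np.round(r['at'],1),round(r['confidence'],2),w(C,r['at'],z))
E
```

```text
pics
{'clock': 0.0, 'joint_pos': array([-1.2932,  0.522 , -0.0363,  1.6   ,  0.0212,  1.0211, -0.1128]), 'qd': array([-0.002 , -0.0011,  0.0012,  0.0007,  0.0027, -0.0012,  0.0006]), 'joint_torque': array([ -0.0007, -92.7095,   1.9794, -36.9913,   0.0178,   0.0083,
        -0.    ]), 'tool_pos': array([0.2129, 0.5872, 0.1918]), 'ee_rot': array([-0.    ,  0.173 ,  0.9849, -0.0006]), 'contact_force': array([0.3606, 0.3515, 0.127 ]), 'moment': array([-0.0724, -0.0987, -0.0176]), 'finger_force': 0.0, 'grip_width': 0.9978194938161787}
top cam at [ 0.5216 -0.0213  1.4203]
battery_box [255.  258.8] 0.68 [0.5071 0.0874 0.03  ]
bay [243.4 261.5] 0.55 [0.498 0.123 0.006]
channel [282.8 249.2] 0.67 [0.5367 0.0078 0.05  ]
ledge_nominal [219.  270.1] 0.62 [0.4726 0.186  0.056 ]
cover [286.6 248.1] 0.67 [ 0.5401 -0.0029  0.05  ]
rib [292.8 249.1] 0.96 [ 0.5375 -0.0205  0.072 ]
rib [244.9 261.1] 0.26 [0.5003 0.1121 0.072 ]
tab_tip [260.9 254.4] 0.44 [0.5202 0.0694 0.051 ]
battery [393.2 243.1] 0.9 [ 0.5643 -0.314   0.    ]
battery [437.9 257.5] 0.89 [ 0.526  -0.4445  0.    ]
battery [148.6 270.1] 0.65 [0.4645 0.4024 0.    ]
scene cam at [ 1.5551 -0.0383  0.6853]
battery_box [308.4 205.2] 0.95 [0.5363 0.0788 0.03  ]
bay [319.2 204.6] 0.76 [0.4975 0.1138 0.006 ]
channel [278.  197.9] 0.77 [ 0.5263 -0.0033  0.05  ]
ledge_nominal [343.4 182.8] 0.95 [0.4651 0.1843 0.056 ]
cover [275.1 198.6] 0.82 [ 0.5295 -0.0113  0.05  ]
cover [320.4 201.4] 0.46 [0.5504 0.109  0.05  ]
rib [266.8 190.6] 0.55 [ 0.523  -0.0331  0.072 ]
tab_tip [301.4 196.3] 0.61 [0.5232 0.0604 0.051 ]
tab_tip [319.8 203.9] 0.24 [0.5642 0.1057 0.051 ]
battery [213.6 221.3] 0.69 [ 0.5557 -0.1789  0.    ]
battery [166.  218.3] 0.68 [ 0.5342 -0.3098  0.    ]
battery [117.  217.9] 0.57 [ 0.5249 -0.4442  0.    ]
```

View pics/top0.png

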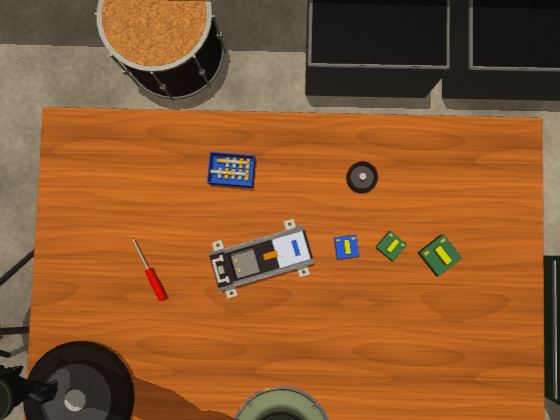

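View pics/scene0.png

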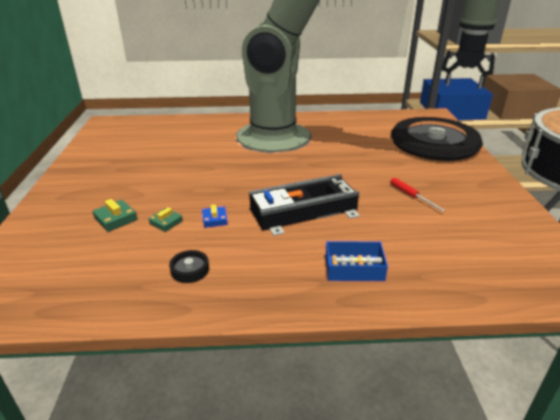

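Candidates in the top view are the blue pack (346,247), the small green pack (391,246) and the large green pack (440,255). By the description I choose the small green one at (391,246). Next I'll check that in a close crop and measure yaws.

```bash
cat >> h.py <<'E'
np.set_printoptions(precision=4,suppress=True)
def delta(P,yaw=None,s=None):
    """tool-frame shift mm and turn deg about tool z to reach P with tool x at world yaw (mod 180)"""
    p,R=tool(s); d=R.T@(np.array(P)-p)*1000
    a=None; ty=np.arctan2(R[1,0],R[0,0])
    tilt=np.degrees(np.arccos(min(1,-R[2,2])))
    if yaw is not None:
        a=-np.degrees((yaw-ty+np.pi/2)%np.pi-np.pi/2)
    print('tcp',p,'yaw',np.degrees(ty),'tilt',tilt,'shift mm',d,'turn z',a)
E
python3 - <<'E'
from h import *
print(imaging.camera_params('wrist'))
im=imaging.capture('top'); C=cam('top')
cr=cv2.resize(im[215:300,200:480],None,fx=2.85,fy=2.85,interpolation=cv2.INTER_CUBIC); save('crop.png',cr)
for t,z in (('battery',.022),('battery_box',.06),('cover',.054)):
    for r in models.silhouettes('top',t)[:3]:
        ys,xs=np.nonzero(r['pixels']); pts=np.array([w(C,(x,y),z)[:2] for x,y in zip(xs,ys)])
        b=cv2.minAreaRect((pts*1000).astype(np.float32)); print(t,r['confidence'],r['extent'],b)
delta([0.5,0.1,0.35],np.radians(107.5)); delta([0.56,-.312,.3])
E
```

```text
{'intrinsics': array([[339.3925,   0.    , 282.484 ],
       [  0.    , 339.3925, 207.4459],
       [  0.    ,   0.    ,   1.    ]]), 'tool_from_camera': array([[ 0.0001, -0.9598, -0.2806,  0.071 ],
       [ 1.    ,  0.0001,  0.0001,  0.001 ],
       [-0.    , -0.2806,  0.9598, -0.1812],
       [ 0.    ,  0.    ,  0.    ,  1.    ]])}
battery 0.91 [393.3, 245.4, 28.0, 31.7] ((557.8289184570312, -305.558349609375), (69.15231323242188, 67.2660140991211), 54.451080322265625)
battery 0.85 [441.3, 254.3, 42.6, 43.1] ((533.45166015625, -442.3991394042969), (91.29804992675781, 94.15641784667969), 38.82345199584961)
battery 0.77 [347.1, 245.6, 19.6, 22.5] ((550.3184814453125, -173.72203063964844), (59.46627426147461, 68.57884979248047), 5.459229946136475)
battery_box 0.78 [263.6, 258.7, 106.5, 77.8] ((509.7030029296875, 67.55723571777344), (165.53079223632812, 281.529052734375), 18.162940979003906)
cover 0.85 [287.6, 249.6, 50.1, 33.9] ((534.3275756835938, 2.2812652587890625), (80.37609100341797, 123.37293243408203), 19.928176879882812)
cover 0.58 [262.0, 259.1, 111.0, 76.3] ((511.1003112792969, 68.32389068603516), (165.4821014404297, 283.1210632324219), 18.162120819091797)
tcp [0.213  0.5876 0.1924] yaw 160.07098949967963 tilt 0.0038784661776847034 shift mm [-435.986  -360.5465 -157.6215] turn z 52.57098949967962
tcp [0.213  0.5876 0.1924] yaw 160.07098949967963 tilt 0.0038784661776847034 shift mm [-632.8271 -727.4198 -107.6063] turn z None
```

View pics/crop.png

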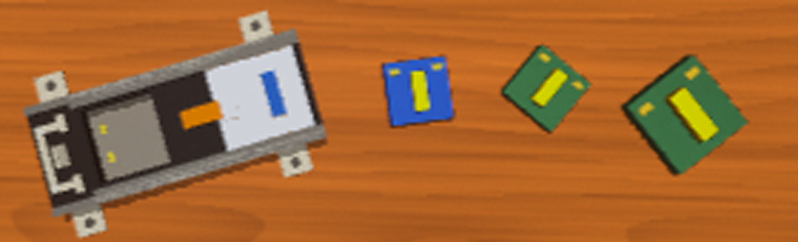

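Confirmed: the small green pack measures about 68 mm and the large one about 92 mm, so the small one is right. The fin runs at about 45° in the image. I'll move over the box first, for a wrist view.

```bash
python3 -m creep '-36 -30 -7 0 0 0 0;-36 -30 -7 0 0 0 0;-36 -30 -7 0 0 0 0;-36 -30 -7 0 0 0 0;-36 -30 -7 0 0 0 0;-36 -30 -7 0 0 0 0;-36 -30 -7 0 0 0 0;-36 -30 -7 0 0 0 0;-36 -30 -7 0 0 0 0;-36 -30 -7 0 0 0 0'
python3 -m creep '0 0 0 0 0 8.5 0;0 0 0 0 0 8.5 0;0 0 0 0 0 8.5 0;0 0 0 0 0 8.5 0;0 0 0 0 0 8.5 0;0 0 0 0 0 8.5 0;0 0 0 0 0 1.5 0;0 0 0 0 0 0 0'
python3 -c "
from h import *
delta([0.5,0.08,0.28],np.radians(107.5))"
```

```text
clock: 2.1
tool_pos: [0.4499, 0.1811, 0.263]
ee_rot: [0.0, 0.173, 0.985, 0.0]
contact_force: [1.2, -0.3, 0.6]
grip_width: 1.005
finger_force: 0.0
clock: 2.9
tool_pos: [0.4492, 0.1829, 0.2624]
ee_rot: [0.0, 0.59, 0.808, 0.0]
contact_force: [-0.0, -0.2, -0.5]
grip_width: 0.998
finger_force: 0.0
tcp [0.4492 0.1829 0.2624] yaw 107.74909643997454 tilt 0.005475075391067023 shift mm [-113.5172   17.0285  -17.5487] turn z 0.24909643997453618
```

```bash
python3 -m creep '-40 6 -9 0 0 0 0;-40 6 -9 0 0 0 0;-33 5 0 0 0 0 0;0 0 0 0 0 0 0;0 0 0 0 0 0 0'
cat > box.py <<'E'
from h import *
import sys
s=robot.observe(); im=imaging.capture('wrist'); C=cam('wrist',s); save(sys.argv[1],im)
for t,z in (('battery_box',0),('bay',.006),('channel',.05),('ledge_nominal',.056),('cover',.05),('rib',.072),('tab_tip',.0508)):
    for r in models.tip_of('wrist',t)[:2]: print(t,np.round(r['at'],1),round(r['confidence'],2),w(C,r['at'],z))
E
python3 box.py w1.png
```

```text
clock: 3.4
tool_pos: [0.4996, 0.0798, 0.2803]
ee_rot: [-0.0, 0.59, 0.807, -0.0]
contact_force: [-0.2, 0.4, -1.0]
grip_width: 0.999
finger_force: 0.0
battery_box [291.7 161.4] 0.75 [0.5116 0.086  0.    ]
bay [291.2 135.3] 0.57 [0.4998 0.1194 0.006 ]
ledge_nominal [287.7  75.9] 0.63 [0.4736 0.1834 0.056 ]
cover [288.5 242.5] 0.95 [ 0.537  -0.0091  0.05  ]
rib [290.1 262.2] 0.68 [ 0.544  -0.0253  0.072 ]
rib [285.6  77.9] 0.19 [0.4722 0.1794 0.072 ]
tab_tip [287.1 189.6] 0.91 [0.5134 0.0578 0.0508]
```

View pics/w1.png

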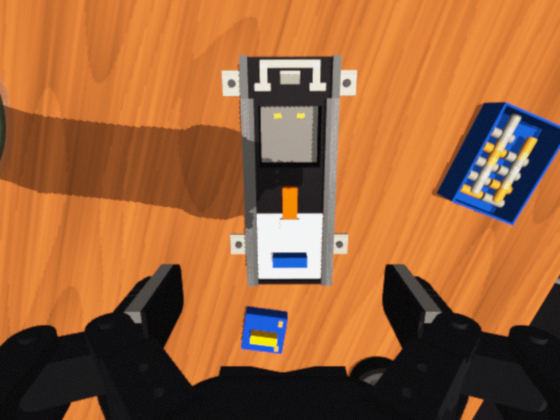

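```bash
python3 - <<'E'
from h import *
from scipy.optimize import least_squares
C=cam('wrist')
O=np.array([[.125,.056,.06],[.125,-.056,.06],[-.156,.056,.06],[-.156,-.056,.06],[.036,0,.006],[.104,0,.056],[0,0,0]])
px=np.array([[240,57],[338,57],[248,284],[333,284],[290.5,135.3],[287.7,75.9],[291.7,161.4]])
def T(p,X): c,s=np.cos(p[2]),np.sin(p[2]); return np.array([p[0]+c*X[0]-s*X[1],p[1]+s*X[0]+c*X[1],X[2]])
f=lambda p:np.concatenate([proj(C,T(p,o))-q for o,q in zip(O,px)])
r=least_squares(f,[.51,.086,1.88],loss='soft_l1',x_scale=[.01,.01,.02]); p=r.x
print(p,np.degrees(p[2]),f(p).reshape(-1,2))
for n,X in dict(bay=(.036,0,.006)).items(): print(n,T(p,X))
inv=lambda P:(np.array([[np.cos(p[2]),np.sin(p[2])],[-np.sin(p[2]),np.cos(p[2])]])@(np.array(P[:2])-p[:2]))
for n,P in dict(cover=(.537,-.0091),rib=(.544,-.0253),tab=(.5134,.0578)).items(): print(n,inv(P))
for q in ([257,213],[323,213],[257,279],[322,279]): print(inv(w(C,q,.054)))
np.save('box.npy',p)
delta([.5614,-.3105,.22],np.radians(135))
E
```

```text
[0.5084 0.0856 1.8896] 108.26875803531328 [[-1.6359 -0.8389]
 [ 3.093  -2.0681]
 [ 0.4363  2.5073]
 [ 0.1059  1.7111]
 [-1.2727 -0.2882]
 [ 2.0219  0.5481]
 [-2.4123  0.1999]]
bay [0.4971 0.1198 0.006 ]
cover [-0.0989  0.0025]
rib [-0.1165  0.001 ]
tab [-0.028  0.004]
[-0.0562  0.0419]
[-0.057  -0.0411]
[-0.1483  0.0449]
[-0.1492 -0.0418]
tcp [0.4994 0.0807 0.2804] yaw 107.63588032104761 tilt 0.00370369566365148 shift mm [-391.5718  -59.4385   60.3901] turn z -27.364119678952402
```

```bash
python3 -m creep '-43 -6 0 0 0 0 0;-43 -6 0 0 0 0 0;-43 -6 0 0 0 0 0;-43 -6 6 0 0 0 0;-44 -7 9 0 0 0 0;-44 -7 9 0 0 0 0;-44 -7 9 0 0 0 0;-44 -7 9 0 0 0 0;-44 -7 9 0 0 0 0'
python3 -m creep '0 0 9 0 0 -8.5 0;0 0 0 0 0 -8.5 0;0 0 0 0 0 -8.5 0;0 0 0 0 0 -1.8 0;0 0 0 0 0 0 0;0 0 0 0 0 0 0'
cat > bat.py <<'E'
from h import *
import sys
s=robot.observe(); im=imaging.capture('wrist'); C=cam('wrist',s); save(sys.argv[1],im)
print(tool(s)[0])
for r in models.tip_of('wrist','battery')[:3]: print(np.round(r['at'],1),round(r['confidence'],2),w(C,r['at'],0))
hsv=cv2.cvtColor(im,cv2.COLOR_RGB2HSV)
m=cv2.inRange(hsv,(22,140,110),(34,255,255))
for c in cv2.findContours(m,cv2.RETR_EXTERNAL,cv2.CHAIN_APPROX_NONE)[0]:
    if cv2.contourArea(c)>60:
        X=np.array([w(C,q,.038)[:2] for q in c[:,0].astype(float)])*1000
        print('fin',c.mean((0,1)),cv2.minAreaRect(X.astype(np.float32)))
for r in models.silhouettes('wrist','battery')[:3]:
    c=max(cv2.findContours(r['pixels'].astype(np.uint8),0,1)[0],key=cv2.contourArea)
    print('sil',r['extent'],cv2.minAreaRect((np.array([w(C,q,.011)[:2] for q in c[:,0].astype(float)])*1000).astype(np.float32)))
E
python3 bat.py w2.png
```

```text
clock: 4.7
tool_pos: [0.5619, -0.3128, 0.2289]
ee_rot: [-0.0, 0.59, 0.807, 0.0]
contact_force: [0.8, 0.9, 1.1]
grip_width: 0.999
finger_force: 0.0
clock: 5.3
tool_pos: [0.5617, -0.3112, 0.2204]
ee_rot: [-0.0, 0.385, 0.923, -0.0]
contact_force: [0.3, 0.5, 0.4]
grip_width: 1.003
finger_force: 0.0
[ 0.5617 -0.3112  0.2204]
[361.2  77.5] 0.93 [ 0.5513 -0.175   0.    ]
[193.  227.3] 0.9 [ 0.5332 -0.4405  0.    ]
[285.7 163.6] 0.67 [ 0.5593 -0.3019  0.    ]
fin [180.8815 243.4593] ((534.7477416992188, -446.7882995605469), (57.54557418823242, 24.557518005371094), 38.76435470581055)
fin [212.4545 215.7576] ((537.7767333984375, -397.3925476074219), (7.896440505981445, 13.184453964233398), 41.54228210449219)
fin [283.7053 168.2316] ((557.0469360351562, -303.06573486328125), (14.674932479858398, 41.15699005126953), 50.38261413574219)
fin [369.1852  73.5679] ((550.4688110351562, -174.89820861816406), (39.820777893066406, 14.303974151611328), 9.144990921020508)
sil [282.6, 167.4, 57.5, 58.6] ((558.2351684570312, -303.826904296875), (65.7752456665039, 66.74605560302734), 51.280433654785156)
sil [188.2, 234.6, 75.3, 80.5] ((534.4739379882812, -446.78887939453125), (93.5460205078125, 98.20761108398438), 39.22477340698242)
sil [365.1, 72.0, 88.4, 89.5] ((551.6861572265625, -172.880126953125), (65.94090270996094, 68.05037689208984), 9.020803451538086)
```

View pics/w2.png

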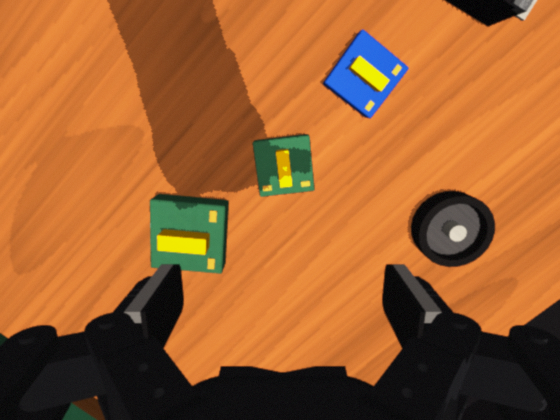

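The view shows the small green pack at (284,167) with its fin upright at (284,168), the large green pack at (188,234), the blue pack at (365,72) and the caster at (452,228). The fin measures 41 x 14.7 mm, which fits. I'll lower onto it.

```bash
python3 -c "
from h import *
delta([.5572,-.3031,.023],np.radians(140.4))"
```

```text
tcp [ 0.5617 -0.3111  0.2204] yaw 134.78603591573253 tilt 0.00765822830342139 shift mm [  8.8888   2.4581 197.4034] turn z -5.61396408426748
```

```bash
python3 -m creep '8.9 2.5 30 0 0 0 0.45;0 0 40 0 0 -5.6 0.45;0 0 35 0 0 0 0.45;0 0 25 0 0 0 0.45;0 0 20 0 0 0 0.45;0 0 15 0 0 0 0.45;0 0 10 0 0 0 0.45;0 0 10 0 0 0 0.45;0 0 7 0 0 0 0.45;0 0 4 0 0 0 0.45' 40
python3 -m creep '0 0 1.5 0 0 0 0.45;0 0 0 0 0 0 0.45;0 0 0 0 0 0 1;0 0 0 0 0 0 1;0 0 0 0 0 0 1;0 0 0 0 0 0 1;0 0 0 0 0 0 1;0 0 0 0 0 0 1'
```

```text
clock: 6.45
tool_pos: [0.5572, -0.3032, 0.0241]
ee_rot: [0.0, 0.338, 0.941, -0.0]
contact_force: [-0.1, -0.0, 0.5]
grip_width: 0.551
finger_force: 0.0
clock: 7.25
tool_pos: [0.5571, -0.3032, 0.0229]
ee_rot: [0.0, 0.338, 0.941, -0.0]
contact_force: [0.5, -0.7, 0.4]
grip_width: 0.006
finger_force: 0.0
```

The fingers shut on nothing, so I'll look.

```bash
python3 -m creep '0 0 -40 0 0 0 1;0 0 -40 0 0 0 0.4;0 0 -40 0 0 0 0.4;0 0 -40 0 0 0 0.4;0 0 0 0 0 0 0.4;0 0 0 0 0 0 0.4'; python3 bat.py w3.png
```

```text
clock: 7.85
tool_pos: [0.5574, -0.3033, 0.1836]
ee_rot: [0.001, 0.338, 0.941, 0.0]
contact_force: [-0.1, 0.7, -0.9]
grip_width: 0.601
finger_force: 0.0
[ 0.5574 -0.3033  0.1836]
[175.3 237.3] 0.71 [ 0.5349 -0.4428  0.    ]
[279.8 174.9] 0.69 [ 0.5553 -0.3037  0.    ]
[372.9  88.6] 0.58 [ 0.547  -0.1741  0.    ]
fin [163.4604 251.0149] ((534.3573608398438, -445.407958984375), (60.4552001953125, 28.86171531677246), 39.49100112915039)
fin [198.0278 226.0278] ((537.502197265625, -396.9447021484375), (8.14206600189209, 13.218840599060059), 46.28284454345703)
fin [280.9907 181.7778] ((556.6370239257812, -303.0580139160156), (13.921341896057129, 41.13764953613281), 50.75129318237305)
fin [384.6235  89.5529] ((549.985107421875, -174.894775390625), (39.353572845458984, 14.449795722961426), 7.532967567443848)
sil [171.6, 240.2, 86.7, 89.9] ((534.9097290039062, -447.3988952636719), (94.666748046875, 99.98387145996094), 39.39521408081055)
sil [280.1, 178.9, 60.5, 62.1] ((558.1207275390625, -304.13055419921875), (65.53942108154297, 67.46714782714844), 51.729393005371094)
sil [380.3, 90.5, 90.8, 97.9] ((551.7407836914062, -172.75210571289062), (68.4019546508789, 68.31824493408203), 9.04822063446045)
```

View pics/w3.png

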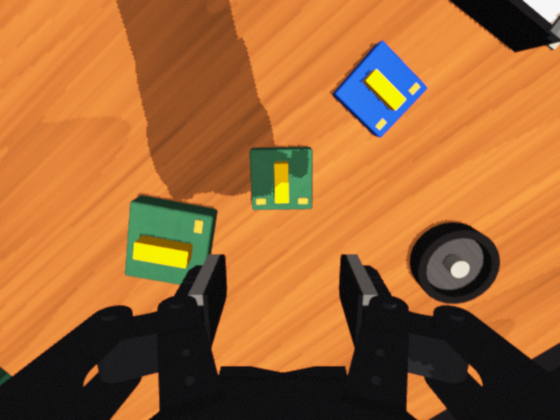

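The small green pack is unmoved at (281,179), and the fingers at (222,258) and (343,258) look larger than they should. Their tips seem to sit some 35 mm behind the reported TCP. I'll feel for the pack's top with small guarded steps.

```bash
python3 -m creep '0 0 40 0 0 0 0.45;0 0 40 0 0 0 0.45;0 0 40 0 0 0 0.45;0 0 35 0 0 0 0.45;0 0 0 0 0 0 0.45;0 0 4 0 0 0 0.45;0 0 4 0 0 0 0.45;0 0 3 0 0 0 0.45;0 0 0 0 0 0 0.45'
python3 -m creep '0 0 3 0 0 0 0.45;0 0 2 0 0 0 0.45;0 0 0 0 0 0 0.45'
```

```text
clock: 8.9
tool_pos: [0.5575, -0.3033, 0.0176]
ee_rot: [0.0, 0.338, 0.941, 0.0]
contact_force: [-0.5, 0.3, -0.2]
grip_width: 0.552
finger_force: 0.0
clock: 9.2
tool_pos: [0.557, -0.3032, 0.0118]
ee_rot: [-0.0, 0.338, 0.941, 0.0]
contact_force: [0.1, 0.1, -0.2]
grip_width: 0.55
finger_force: 0.0
```

```bash
python3 -m creep '0 0 3 0 0 0 0.45;0 0 3 0 0 0 0.45;0 0 2 0 0 0 0.45;0 0 0 0 0 0 0.45'
python3 -m creep '0 0 2 0 0 0 0.45;0 0 2 0 0 0 0.45;0 0 2 0 0 0 0.45;0 0 0 0 0 0 0.45'; python3 - <<'E'
from h import *
save('w4.png',imaging.capture('wrist'))
E
```

```text
clock: 9.6
tool_pos: [0.5569, -0.3032, 0.0035]
ee_rot: [-0.0, 0.338, 0.941, 0.0]
contact_force: [0.4, -0.3, -0.2]
grip_width: 0.549
finger_force: 0.0
clock: 10.0
tool_pos: [0.557, -0.3032, -0.0024]
ee_rot: [-0.0, 0.338, 0.941, -0.0]
contact_force: [0.6, -0.2, -0.0]
grip_width: 0.549
finger_force: 0.0
```

View pics/w4.png

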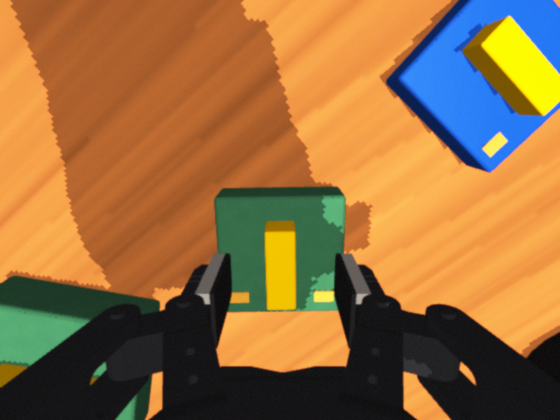

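The fingers at (215,258) and (350,258) straddle the fin at (280,265), well aligned, with the tips still about fin-top height. I'll keep feeling downward.

```bash
python3 -m creep '0 0 3 0 0 0 0.45;0 0 3 0 0 0 0.45;0 0 2 0 0 0 0.45;0 0 0 0 0 0 0.45'
python3 -m creep '0 0 2 0 0 0 0.45;0 0 0 0 0 0 0.45;0 0 2 0 0 0 0.45;0 0 0 0 0 0 0.45'
python3 -m creep '0 0 0 0 0 0 1;0 0 0 0 0 0 1;0 0 0 0 0 0 1;0 0 0 0 0 0 1;0 0 0 0 0 0 1;0 0 0 0 0 0 1' 20
```

```text
clock: 10.45
tool_pos: [0.5569, -0.3032, -0.0105]
ee_rot: [-0.0, 0.338, 0.941, -0.0]
contact_force: [-0.7, 0.8, 0.7]
grip_width: 0.55
finger_force: 0.0
clock: 10.85
tool_pos: [0.557, -0.3031, -0.0143]
ee_rot: [-0.0, 0.338, 0.941, 0.0]
contact_force: [0.0, 0.1, -0.5]
grip_width: 0.549
finger_force: 0.0
clock: 11.45
tool_pos: [0.5571, -0.3033, -0.014]
ee_rot: [0.0, 0.338, 0.941, -0.0]
contact_force: [-0.5, 0.3, 4.1]
grip_width: 0.16
finger_force: 22.8
```

Gripped at 13.6 mm. The pads touched the pack's top at reported z -0.014, so the real tips are about 36 mm above the reported TCP. Lifting, then measuring the pack in the hand.

```bash
python3 -m creep '0 0 0 0 0 0 1;0 0 -10 0 0 0 1;0 0 -20 0 0 0 1;0 0 -30 0 0 0 1;0 0 -30 0 0 0 1;0 0 -30 0 0 0 1;0 0 0 0 0 0 1;0 0 0 0 0 0 1' 40
python3 - <<'E'
from h import *
s=robot.observe(); P,R=tool(s); im=imaging.capture('wrist'); C=cam('wrist',s); save('w5.png',im)
zb=P[2]+.014
def tl(X): return (R.T@(X-P)*1000)[:2]
hsv=cv2.cvtColor(im,cv2.COLOR_RGB2HSV)
m=cv2.inRange(hsv,(22,140,110),(34,255,255))
for c in cv2.findContours(m,0,1)[0]:
    if cv2.contourArea(c)>150: print('fin px',cv2.boundingRect(c),cv2.minAreaRect(np.array([tl(w(C,q,zb+.038)) for q in c[:,0].astype(float)]).astype(np.float32)))
for r in models.silhouettes('wrist','battery')[:3]:
    c=max(cv2.findContours(r['pixels'].astype(np.uint8),0,1)[0],key=cv2.contourArea)
    print('sil',r['confidence'],cv2.boundingRect(c),cv2.minAreaRect(np.array([tl(w(C,q,zb+.022)) for q in c[:,0].astype(float)]).astype(np.float32)))
p=np.load('box.npy'); print(p)
delta([.4971,.1198,P[2]+.01],p[2])
E
```

```text
clock: 12.25
tool_pos: [0.5572, -0.3031, 0.1064]
ee_rot: [0.0, 0.338, 0.941, 0.0]
contact_force: [0.7, 0.3, -3.4]
grip_width: 0.151
finger_force: 40.3
fin px (91, 269, 79, 43) ((-3.4050402641296387, -64.10398864746094), (16.99404525756836, 32.29531478881836), 11.337549209594727)
fin px (266, 229, 34, 95) ((2.4918594360351562, 1.165419101715088), (13.654072761535645, 43.98603057861328), 89.99453735351562)
fin px (391, 58, 53, 53) ((79.48161315917969, 49.257843017578125), (7.521141052246094, 20.600666046142578), 41.57958984375)
sil 0.89 (347, 22, 123, 124) ((79.59062957763672, 51.551979064941406), (36.067874908447266, 35.65666961669922), 41.344444274902344)
sil 0.67 (85, 217, 117, 108) ((-5.738651275634766, -65.87789154052734), (54.70619201660156, 50.9996337890625), 11.226393699645996)
sil 0.56 (212, 191, 141, 134) ((2.500751495361328, 1.3171024322509766), (63.286781311035156, 67.69894409179688), 89.83080291748047)
[0.5084 0.0856 1.8896]
tcp [ 0.5565 -0.3028  0.105 ] yaw 140.47824491319102 tilt 0.09381866637659607 shift mm [314.7672 288.1774 -11.0343] turn z 32.209486877877744
```

View pics/w5.png

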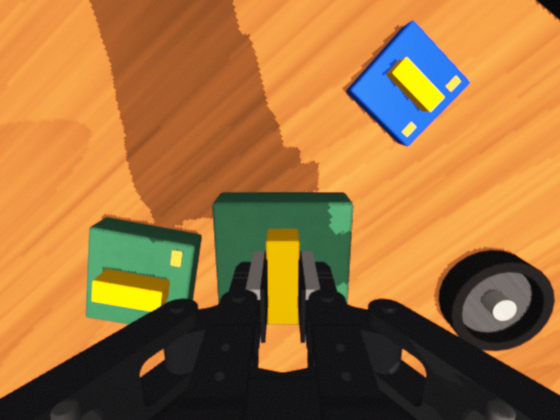

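The pack is held squarely: fin at (282,277), pack at (283,258). Carrying it over the bay.

```bash
python3 -m creep '20 18 0 0 0 0 1;35 32 0 0 0 0 1;35 32 0 0 0 0 1;35 32 0 0 0 0 1;35 32 0 0 0 0 1;35 32 0 0 0 0 1;35 32 0 0 0 0 1;35 32 0 0 0 0 1;30 28 0 0 0 0 1;20 18 0 0 0 0 1'
python3 -m creep '0 0 0 0 0 8 1;0 0 0 0 0 8 1;0 0 0 0 0 8 1;0 0 0 0 0 8 1;0 0 0 0 0 0 1;0 0 0 0 0 0 1;0 0 0 0 0 0 1'
python3 - <<'E'
from h import *
p=np.load('box.npy'); delta([.4971,.1198,.105],p[2])
s=robot.observe(); im=imaging.capture('wrist'); C=cam('wrist',s); save('w6.png',im)
def T(X): c,s_=np.cos(p[2]),np.sin(p[2]); return np.array([p[0]+c*X[0]-s_*X[1],p[1]+s_*X[0]+c*X[1],X[2]])
for X in [(.125,.056,.06),(.125,-.056,.06),(0,.056,.06),(0,-.056,.06),(.072,.037,.05),(.072,-.037,.05),(0,.037,.05),(0,-.037,.05),(.104,0,.056)]:
    print(X,proj(C,T(X)))
    q=tuple(np.round(proj(C,T(X))).astype(int).tolist()); cv2.circle(im,q,3,(255,0,255),1)
save('w6m.png',im)
E
```

```text
clock: 13.35
tool_pos: [0.4961, 0.1225, 0.105]
ee_rot: [-0.001, 0.337, 0.942, -0.0]
contact_force: [1.4, -0.4, -2.3]
grip_width: 0.146
finger_force: 40.3
clock: 14.05
tool_pos: [0.4973, 0.1193, 0.1056]
ee_rot: [-0.0, 0.583, 0.812, -0.0]
contact_force: [0.0, -0.7, -2.4]
grip_width: 0.153
finger_force: 40.3
tcp [0.4973 0.1193 0.1056] yaw 108.66645510412648 tilt 0.03472675273510217 shift mm [ 0.5179 -0.0038  0.606 ] turn z 0.39769706881319977
(0.125, 0.056, 0.06) [192.6623  78.2726]
(0.125, -0.056, 0.06) [371.3077  79.5984]
(0, 0.056, 0.06) [204.1833 260.8378]
(0, -0.056, 0.06) [357.5147 261.9167]
(0.072, 0.037, 0.05) [228.6042 160.5533]
(0.072, -0.037, 0.05) [334.454  161.3206]
(0, 0.037, 0.05) [232.1681 255.3196]
(0, -0.037, 0.05) [329.7005 256.007 ]
(0.104, 0, 0.056) [281.8048 113.5854]
```

View pics/w6m.png

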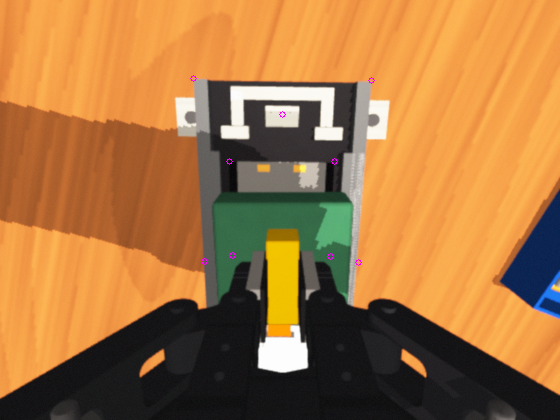

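The pack sits over the bay. The marks fall on the rails within about 3 px: rail corner (194,80), bay edge row 161, ledge (282,115). I'll shift about 1.5 mm and lower with guards.

```bash
python3 -m creep '-1.5 -1 15 0 0 0.4 1;0 0 20 0 0 0 1;0 0 15 0 0 0 1;0 0 8 0 0 0 1;0 0 0 0 0 0 1;0 0 4 0 0 0 1;0 0 4 0 0 0 1;0 0 4 0 0 0 1;0 0 0 0 0 0 1'
python3 -m creep '0 0 6 0 0 0 1;0 0 6 0 0 0 1;0 0 6 0 0 0 1;0 0 6 0 0 0 1;0 0 0 0 0 0 1'
```

```text
clock: 15.0
tool_pos: [0.4968, 0.1177, 0.0356]
ee_rot: [-0.0, 0.587, 0.809, -0.0]
contact_force: [0.3, 0.1, -2.5]
grip_width: 0.15
finger_force: 40.3
clock: 15.5
tool_pos: [0.4965, 0.1175, 0.011]
ee_rot: [-0.0, 0.587, 0.809, -0.001]
contact_force: [-0.2, 0.3, -2.3]
grip_width: 0.148
finger_force: 40.2
```

```bash
python3 -m creep '0 0 6 0 0 0 1;0 0 5 0 0 0 1;0 0 3 0 0 0 1;0 0 1.5 0 0 0 1;0 0 0 0 0 0 1'
python3 -m creep '0 0 1.5 0 0 0 1;0 0 1 0 0 0 1;0 0 0 0 0 0 1'
```

```text
clock: 16.0
tool_pos: [0.4969, 0.1176, -0.0038]
ee_rot: [-0.0, 0.587, 0.809, -0.0]
contact_force: [0.0, -0.7, -2.5]
grip_width: 0.15
finger_force: 40.3
clock: 16.3
tool_pos: [0.497, 0.1177, -0.0062]
ee_rot: [-0.0, 0.587, 0.809, -0.0]
contact_force: [-0.2, -0.2, -2.9]
grip_width: 0.149
finger_force: 40.3
```

```bash
python3 -m creep '0 0 1 0 0 0 1;0 0 1 0 0 0 1;0 0 0 0 0 0 1'
python3 -m creep '0 0 0 0 0 0 0.68;0 0 0 0 0 0 0.68;0 0 0 0 0 0 0.68;0 0 0 0 0 0 0.68'
```

```text
clock: 16.6
tool_pos: [0.497, 0.1177, -0.0079]
ee_rot: [-0.0, 0.587, 0.809, 0.0]
contact_force: [-1.8, 0.2, 4.0]
grip_width: 0.149
finger_force: 41.0
clock: 17.0
tool_pos: [0.497, 0.1177, -0.0081]
ee_rot: [0.0, 0.587, 0.809, 0.0]
contact_force: [-0.2, 0.1, -0.4]
grip_width: 0.32
finger_force: 0.0
```

The pack touched the floor at exactly the predicted height and is released. Raising, moving back and checking the pack and the rib.

```bash
python3 -m creep '0 0 -10 0 0 0 0.68;0 0 -25 0 0 0 0.68;0 0 -40 0 0 0 0.68;0 0 -40 0 0 0 0.9;0 0 -20 0 0 0 1;-40 0 0 0 0 0 1;-40 0 0 0 0 0 1;-40 0 0 0 0 0 1;0 0 0 0 0 0 1;0 0 0 0 0 0 1'
python3 - <<'E'
from h import *
p=np.load('box.npy'); s=robot.observe(); P,R=tool(s); im=imaging.capture('wrist'); C=cam('wrist',s); save('w7.png',im)
inv=lambda X:(np.array([[np.cos(p[2]),np.sin(p[2])],[-np.sin(p[2]),np.cos(p[2])]])@(np.array(X[:2])-p[:2]))*1000
print('tcp box',inv(P))
hsv=cv2.cvtColor(im,cv2.COLOR_RGB2HSV)
for n,lo,hi,z in (('fin',(22,140,110),(34,255,255),.044),('rib',(100,150,80),(125,255,255),.072),('tab',(8,180,150),(18,255,255),.056),('white',(0,0,190),(179,40,255),.054),('green',(60,90,40),(85,255,255),.028)):
    m=cv2.inRange(hsv,lo,hi)
    for c in cv2.findContours(m,0,1)[0]:
        if cv2.contourArea(c)>200:
            print(n,cv2.boundingRect(c),cv2.minAreaRect(np.array([inv(w(C,q,z)) for q in c[:,0].astype(float)]).astype(np.float32)))
E
```

```text
clock: 18.0
tool_pos: [0.5342, 0.0027, 0.1274]
ee_rot: [0.0, 0.588, 0.809, 0.0]
contact_force: [-0.3, 1.2, 0.6]
grip_width: 0.003
finger_force: 0.0
tcp box [-86.8776   1.4735]
fin (272, 5, 21, 64) ((33.30199432373047, 0.2042675018310547), (40.62681579589844, 14.135273933410645), 0.14500311017036438)
rib (253, 234, 57, 24) ((-114.03186798095703, 1.6609230041503906), (42.22727584838867, 18.61844825744629), 89.70591735839844)
tab (381, 348, 28, 28) ((-232.7984619140625, -99.76647186279297), (38.029052734375, 10.249518394470215), 53.8907356262207)
tab (157, 348, 27, 28) ((-232.1055908203125, 102.58611297607422), (9.902727127075195, 37.5046272277832), 36.557804107666016)
tab (276, 343, 14, 29) ((-227.83580017089844, 1.2610955238342285), (11.729374885559082, 29.840835571289062), 89.71792602539062)
tab (319, 0, 241, 396) ((-117.001220703125, -119.95281982421875), (359.0412292480469, 195.1321563720703), 12.58545207977295)
tab (0, 0, 247, 399) ((-117.97774505615234, 124.18693542480469), (199.95730590820312, 364.4539794921875), 76.52352905273438)
white (352, 207, 20, 32) ((-102.18736267089844, -62.06150436401367), (25.93585777282715, 14.517085075378418), 1.0013666152954102)
white (228, 168, 109, 108) ((-103.1038589477539, 1.1306800842285156), (82.51485443115234, 89.5186538696289), 89.7076416015625)
white (346, 25, 20, 162) ((-16.916091918945312, -51.672767639160156), (8.080368995666504, 111.25750732421875), 89.64257049560547)
green (240, 0, 86, 87) ((31.30232810974121, -0.17681884765625), (62.806278228759766, 59.285030364990234), 89.69196319580078)
```

View pics/w7.png

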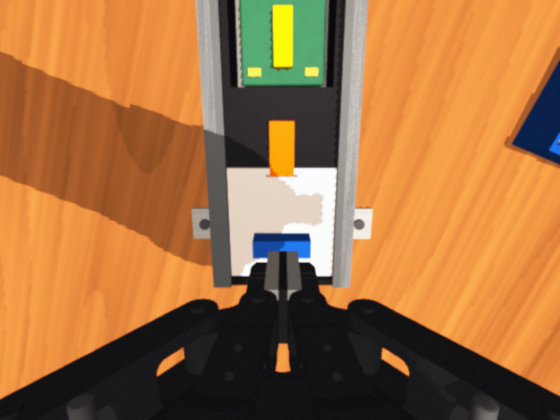

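The pack is flat in the bay: fin at (282,36), box x 33 and y 0. The rib is at (281,246) and the fingers are shut just behind it. I'll go behind the rib and lower.

```bash
python3 -m creep '-30 0 0 0 0 0 1;-28 0 0 0 0 0 1;0 0 0 0 0 0 1;0 0 35 0 0 0 1;0 0 30 0 0 0 1;0 0 20 0 0 0 1;0 0 10 0 0 0 1;0 0 4 0 0 0 1;0 0 3 0 0 0 1;0 0 0 0 0 0 1'
python3 -m creep '2 0 0 0 0 0 1;2 0 0 0 0 0 1;2 0 0 0 0 0 1;2 0 0 0 0 0 1;0 0 0 0 0 0 1'
```

```text
clock: 19.05
tool_pos: [0.5526, -0.0513, 0.0254]
ee_rot: [0.0, 0.587, 0.809, 0.0]
contact_force: [0.1, 1.1, 0.8]
grip_width: -0.002
finger_force: 0.0
clock: 19.55
tool_pos: [0.5497, -0.0436, 0.025]
ee_rot: [0.0, 0.587, 0.809, 0.0]
contact_force: [0.2, -1.1, -0.1]
grip_width: 0.0
finger_force: 0.0
```

```bash
cat > st.py <<'E'
from h import *
p=np.load('box.npy'); s=robot.observe(); P,R=tool(s)
im=imaging.capture('wrist'); C=cam('wrist',s); save('w8.png',im)
inv=lambda X:(np.array([[np.cos(p[2]),np.sin(p[2])],[-np.sin(p[2]),np.cos(p[2])]])@(np.array(X[:2])-p[:2]))*1000
print('tcp box',inv(P),P[2],'F tool',R.T@s['contact_force'],'tool yaw-box',np.degrees(np.arctan2(R[1,0],R[0,0])-p[2]))
hsv=cv2.cvtColor(im,cv2.COLOR_RGB2HSV)
for n,lo,hi,z in (('rib',(100,150,80),(125,255,255),.072),('white',(0,0,170),(179,45,255),.054)):
    m=cv2.inRange(hsv,lo,hi); c=max(cv2.findContours(m,0,1)[0],key=cv2.contourArea); X=np.array([inv(w(C,q,z)) for q in c[:,0].astype(float)])
    print(n,cv2.boundingRect(c),X.min(0),X.max(0))
E
python3 st.py
```

```text
tcp box [-135.7329    1.274 ] 0.025022575602595146 F tool [-1.0881 -0.1493  0.1394] tool yaw-box -0.1796228389997616
rib (228, 221, 103, 34) [-123.8721  -20.0659] [-108.97     23.1575]
white (182, 94, 196, 190) [-147.7634  -40.5133] [-57.8336  43.3916]
```

The finger is just at the rib's rear face. I'll slide the cover forward over its free run.

```bash
python3 -m creep '4 0 0 0 0 0 1;7 0 0 0 0 0 1;10 0 0 0 0 0 1;10 0 0 0 0 0 1;10 0 0 0 0 0 1;10 0 0 0 0 0 1;10 0 0 0 0 0 1;10 0 0 0 0 0 1;10 0 0 0 0 0 1;6 0 0 0 0 0 1'; python3 st.py
```

```text
clock: 20.6
tool_pos: [0.5224, 0.0399, 0.0249]
ee_rot: [-0.0, 0.587, 0.81, 0.0]
contact_force: [0.8, -1.3, 0.4]
grip_width: 0.001
finger_force: 0.4
tcp box [-47.8405   1.071 ] 0.02485057363828104 F tool [-1.4413  0.3786 -0.3877] tool yaw-box -0.15744086252264713
rib (228, 222, 104, 33) [-35.9127 -20.3066] [-21.4489  22.8614]
white (183, 94, 196, 190) [-59.7635 -40.965 ] [29.9924 42.7303]
```

```bash
python3 -m creep '4 0 0 0 0 0 1;3 0 0 0 0 0 1;3 0 0 0 0 0 1;2 0 0 0 0 0 1;2 0 0 0 0 0 1;0 0 0 0 0 0 1'
python3 -m creep '1.5 0 0 0 0 0 1;1.5 0 0 0 0 0 1;0 0 0 0 0 0 1'
python3 -m creep '1.5 0 0 0 0 0 1;1.5 0 0 0 0 0 1;0 0 0 0 0 0 1'
```

```text
clock: 21.25
tool_pos: [0.5183, 0.0523, 0.0249]
ee_rot: [-0.0, 0.587, 0.809, 0.0]
contact_force: [-0.5, -0.0, -0.2]
grip_width: -0.003
finger_force: 0.0
clock: 21.55
tool_pos: [0.5174, 0.0551, 0.0249]
ee_rot: [-0.0, 0.587, 0.809, -0.0]
contact_force: [0.4, -0.7, 0.2]
grip_width: -0.0
finger_force: 0.0
clock: 21.85
tool_pos: [0.5164, 0.058, 0.0249]
ee_rot: [-0.0, 0.587, 0.809, 0.0]
contact_force: [-0.6, -0.1, -0.1]
grip_width: 0.001
finger_force: 0.0
```

```bash
for i in 1; do :; done; python3 -m creep '1 0 0 0 0 0 1;1 0 0 0 0 0 1;1 0 0 0 0 0 1;0 0 0 0 0 0 1' | sed -n 2,4p
python3 -m creep '1 0 0 0 0 0 1;1 0 0 0 0 0 1;0 0 0 0 0 0 1' | sed -n 2,4p
python3 -m creep '1 0 0 0 0 0 1;1 0 0 0 0 0 1;0 0 0 0 0 0 1'| sed -n 2,4p
```

```text
tool_pos: [0.5156, 0.0608, 0.0249]
ee_rot: [-0.0, 0.587, 0.809, 0.0]
contact_force: [0.3, -0.1, -0.2]
tool_pos: [0.5149, 0.0627, 0.0249]
ee_rot: [-0.0, 0.587, 0.809, -0.0]
contact_force: [-0.5, 0.1, 0.5]
tool_pos: [0.5143, 0.0646, 0.0249]
ee_rot: [-0.0, 0.587, 0.809, 0.0]
contact_force: [0.5, -0.5, -0.4]
```

```bash
python3 -m creep '1 0 0 0 0 0 1;1 0 0 0 0 0 1;0 0 0 0 0 0 1' | sed -n 2,4p
python3 -m creep '1 0 0 0 0 0 1;1 0 0 0 0 0 1;0 0 0 0 0 0 1' | sed -n 2,4p
python3 -m creep '1 0 0 0 0 0 1;1 0 0 0 0 0 1;0 0 0 0 0 0 1'| sed -n 2,4p; python3 st.py
```

```text
tool_pos: [0.5137, 0.0665, 0.0249]
ee_rot: [-0.0, 0.587, 0.809, -0.0]
contact_force: [0.2, -0.5, 0.0]
tool_pos: [0.5131, 0.0684, 0.0249]
ee_rot: [-0.0, 0.587, 0.809, 0.0]
contact_force: [-0.2, 0.0, 0.4]
tool_pos: [0.5124, 0.0703, 0.0249]
ee_rot: [-0.0, 0.587, 0.809, 0.0]
contact_force: [0.3, 0.1, 0.1]
tcp box [-15.8345   0.9557] 0.024902396637308068 F tool [-0.005   0.3415 -0.066 ] tool yaw-box -0.1839550777289183
rib (228, 222, 104, 33) [ -3.9219 -20.5167] [10.5363 22.6452]
white (183, 94, 196, 190) [-27.8019 -41.2138] [62.0194 42.401 ]
```

```bash
python3 -m creep '1 0 0 0 0 0 1;1 0 0 0 0 0 1;0 0 0 0 0 0 1' | sed -n 2,4p
python3 -m creep '1 0 0 0 0 0 1;1 0 0 0 0 0 1;0 0 0 0 0 0 1' | sed -n 2,4p
```

```text
tool_pos: [0.512, 0.0719, 0.025]
ee_rot: [0.0, 0.587, 0.809, -0.0]
contact_force: [1.0, -2.5, 1.8]
tool_pos: [0.5115, 0.0736, 0.0251]
ee_rot: [0.0, 0.587, 0.809, 0.0]
contact_force: [1.2, -4.4, 4.5]
```

The ramp has been reached (push rising to 4.5 N). The click should come about 24 mm further.

```bash
python3 -m creep '1 0 0 0 0 0 1;1 0 0 0 0 0 1;0 0 0 0 0 0 1' | sed -n 2,4p
python3 -m creep '1 0 0 0 0 0 1;1 0 0 0 0 0 1;0 0 0 0 0 0 1' | sed -n 2,4p
```

```text
tool_pos: [0.5111, 0.0754, 0.0251]
ee_rot: [0.001, 0.587, 0.809, 0.0]
contact_force: [2.3, -5.5, 3.4]
tool_pos: [0.5105, 0.0773, 0.0252]
ee_rot: [0.001, 0.587, 0.809, 0.0]
contact_force: [1.8, -6.3, 5.6]
```

```bash
python3 -m creep '1 0 0 0 0 0 1;1 0 0 0 0 0 1;0 0 0 0 0 0 1' | sed -n 2,4p
```

```text
tool_pos: [0.5097, 0.0794, 0.0251]
ee_rot: [0.0, 0.587, 0.809, 0.0]
contact_force: [1.5, -4.2, 3.4]
```

```bash
python3 -m creep '1 0 0 0 0 0 1;1 0 0 0 0 0 1;1 0 0 0 0 0 1;0 0 0 0 0 0 1' | sed -n 2,4p
python3 -m creep '1 0 0 0 0 0 1;1 0 0 0 0 0 1;1 0 0 0 0 0 1;0 0 0 0 0 0 1' | sed -n 2,4p
python3 -m creep '1 0 0 0 0 0 1;1 0 0 0 0 0 1;0 0 0 0 0 0 1' | sed -n 2,4p
python3 -m creep '1 0 0 0 0 0 1;1 0 0 0 0 0 1;0 0 0 0 0 0 1' | sed -n 2,4p
```

```text
tool_pos: [0.5087, 0.0824, 0.025]
ee_rot: [0.0, 0.587, 0.809, 0.0]
contact_force: [2.3, -3.3, 3.9]
tool_pos: [0.5077, 0.0851, 0.025]
ee_rot: [0.0, 0.587, 0.809, 0.0]
contact_force: [1.3, -4.2, 3.9]
tool_pos: [0.5071, 0.087, 0.025]
ee_rot: [0.0, 0.587, 0.809, 0.0]
contact_force: [1.9, -5.4, 4.6]
tool_pos: [0.5065, 0.0889, 0.025]
ee_rot: [0.0, 0.587, 0.809, 0.0]
contact_force: [1.1, -4.0, 4.8]
```

```bash
python3 -m creep '1 0 0 0 0 0 1;1 0 0 0 0 0 1;0 0 0 0 0 0 1' | sed -n 2,4p
python3 -m creep '1 0 0 0 0 0 1;0 0 0 0 0 0 1' | sed -n 2,4p
python3 -m creep '0.7 0 0 0 0 0 1;0 0 0 0 0 0 1' | sed -n 2,4p
```

```text
tool_pos: [0.5059, 0.0908, 0.025]
ee_rot: [0.0, 0.587, 0.809, 0.0]
contact_force: [1.1, -3.7, 3.0]
tool_pos: [0.5056, 0.0918, 0.025]
ee_rot: [0.0, 0.587, 0.809, 0.0]
contact_force: [1.2, -4.3, 3.7]
tool_pos: [0.505, 0.0929, 0.0249]
ee_rot: [-0.0, 0.587, 0.809, -0.0]
contact_force: [-0.2, 0.1, -0.8]
```

The click is felt: the push dropped from 4.5 N to zero. Backing off, raising and checking.

```bash
python3 -m creep '-3 0 0 0 0 0 1;-5 0 0 0 0 0 1;0 0 -20 0 0 0 1;0 0 -40 0 0 0 1;0 0 -40 0 0 0 1;0 0 0 0 0 0 1;0 0 0 0 0 0 1'
python3 st.py; python3 box.py w9.png
```

```text
clock: 28.1
tool_pos: [0.5079, 0.0853, 0.1254]
ee_rot: [0.0, 0.587, 0.809, 0.001]
contact_force: [-0.2, 0.4, -0.1]
grip_width: 0.0
finger_force: 0.0
tcp box [-0.2162  0.59  ] 0.12540410323806667 F tool [ 0.4397 -0.0731  0.1441] tool yaw-box -0.17742283400055622
rib (250, 161, 61, 22) [ 21.7598 -19.8848] [36.6212 22.3756]
white (214, 34, 131, 175) [ -2.7026 -44.2585] [119.7947  47.6565]
ledge_nominal [280.3  59.6] 0.57 [0.4746 0.1835 0.056 ]
cover [280.1 147.6] 0.65 [0.4929 0.1264 0.05  ]
rib [283.1 175. ] 0.75 [0.5002 0.1114 0.072 ]
tab_tip [276.2  34.5] 0.55 [0.4668 0.1983 0.0508]
```

View pics/w9.png

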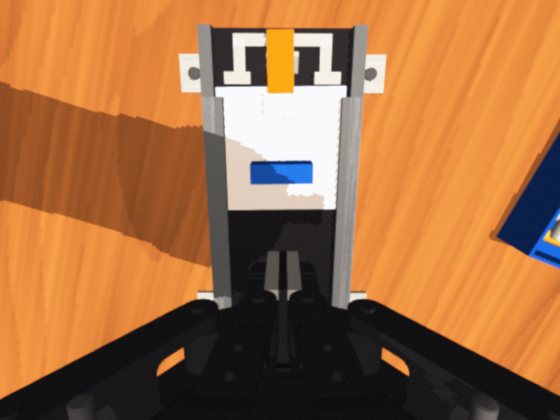

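The cover is at box x of about 46 (rib at (281,173)). Its leading edge, row 87, lies just short of the stops, and the tab at (280,60) reaches past the ledge. The gripper is clear.

```bash
python3 -c "
from workcell import sign_off
print(sign_off())"
```

```text
the job is handed in; nothing more can be done
None
```

I put the small green battery pack flat in the bay and slid the cover over it until the tab clicked behind the ledge (push dropped from about 4.5 N to zero), then handed the job in at about 28 s; the bystanders were left alone, and no verdict came back.

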